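# Brace a resin casting mould and prove its wall with the pull gauge

## Task

Get the casting mould ready for a pour. First clear every wood-and-resin offcut, in the mould or in front of the pull gauge, into the dark crate; then lay every brace bar across the mould, each in its own pair of notches with its lugs hanging outside both long walls. Only then prove the braced wall: draw the gauge's orange handle out until the red pointer stands between the green tabs, hold it there for two seconds, let it go fully home, and leave the cup, coaster and mallet alone.

Things in the scene. Friction and masses are not known exactly. Their poses are not given: they have to be found in the camera images.
- mould: White plastic casting mould, an open trough, fixed. Outside 280 (its x) by 180 mm (its y), floor 10 and walls 12 mm thick; origin at the centre of its underside, z up. Its long walls (along x, outer faces at y = +-90 mm) have three pairs of facing notches, 42 mm wide, open at the top: notch floors 45 mm, shoulders between them 57 mm above the bench. End walls 40 mm high.
- notch0 (a point): Point midway between the two facing notches of pair 0, at the height of the notch floors, at x = -90 mm of the mould; axes as the mould's. A seated brace bar lies along the mould's y with its centre over this point.
- notch1 (a point): Point midway between the two facing notches of pair 1, at the height of the notch floors, at x = 0 mm of the mould; axes as the mould's. A seated brace bar lies along the mould's y with its centre over this point.
- notch2 (a point): Point midway between the two facing notches of pair 2, at the height of the notch floors, at x = 90 mm of the mould; axes as the mould's. A seated brace bar lies along the mould's y with its centre over this point.
- gauge (a joint): Pull of the sprung slide of the gauge, in m: 0 = home, 0.07 = end stop, growing along the mould's +y (away from the mould). The spring pulls it home with 2.7 N at 0 and 180 N/m more (about 11 N at 45 mm); let go, it snaps home.
- gauge_handle (a point): Grip point of the gauge's orange handle, an upright paddle 14 mm thick (mould's y), 50 mm wide (mould's x), 11 to 65 mm above the bench; the point is on its mid-plane, 45 mm up. Home, it leaves a 33 mm gap to the housing, bridged by a 10 mm rod 24 mm up. Pinch it from above, fingers closing along the mould's y.
- gauge_pointer (a point): The red pointer on top of the pull gauge on the mould's +y wall, a bar 14 mm long and 2.4 mm thick; it moves with the handle. The black gauge housing is 42 mm wide (centred on x = +45 mm of the mould), 36 mm high, from y = 90 to 175 mm of the mould.
- gauge_tabs (a point): The pair of green tabs either side of the pointer's track on the housing top; midpoint between them, at the pointer's height. The tabs are 10 mm long along the track; the pointer stands between them when it is no more than 5 mm from this point along the mould's y. They stay where they were set.
- tabs (a joint): Where the green tabs are set, in m: the gauge pull at which the pointer stands at the middle of the tabs. Differs from start to start.
- crate: Dark wooden open crate for offcuts, fixed, 170 (x) by 210 (y) by 55 mm high, walls and floor 5 mm thick; origin at the centre of its underside.
- offcut0: Olive-wood and blue resin offcut, a block 70 (its x) by 36 (y) by 40 mm (z), about 90 g, origin at the centre of its underside. May be absent. Lies in the mould.
- offcut1: Olive-wood and blue resin offcut, a block 64 (its x) by 40 (y) by 38 mm (z), about 90 g, origin at the centre of its underside. May be absent. Lies in the mould.
- offcut2: Olive-wood and blue resin offcut, a block 74 (its x) by 34 (y) by 42 mm (z), about 90 g, origin at the centre of its underside. May be absent. Lies in the mould.
- offcut3: Olive-wood and blue resin offcut, a block 66 (its x) by 38 (y) by 36 mm (z), about 90 g, origin at the centre of its underside. May be absent. Lies on the bench just beyond the gauge handle, in its way.
- bar0: Brace bar: flat aluminium, 216 (its x) by 32 (y) by 10 mm, with a blue steel lug 12 mm long and 12 mm deep under each end; it stands on its lugs, underside 12 and top 22 mm up; about 180 g. Origin at the level of the lug undersides, midway between them. Seated, it rests on two notch floors, lugs outside the long walls with 6 mm to spare at each end. May be absent. Starts on the plywood board.
- bar1: Brace bar: flat aluminium, 216 (its x) by 32 (y) by 10 mm, with a blue steel lug 12 mm long and 12 mm deep under each end; it stands on its lugs, underside 12 and top 22 mm up; about 180 g. Origin at the level of the lug undersides, midway between them. Seated, it rests on two notch floors, lugs outside the long walls with 6 mm to spare at each end. May be absent. Starts on the plywood board.
- bar2: Brace bar: flat aluminium, 216 (its x) by 32 (y) by 10 mm, with a blue steel lug 12 mm long and 12 mm deep under each end; it stands on its lugs, underside 12 and top 22 mm up; about 180 g. Origin at the level of the lug undersides, midway between them. Seated, it rests on two notch floors, lugs outside the long walls with 6 mm to spare at each end. May be absent. Starts on the plywood board.
- board: Plywood board, fixed, 250 (x) by 260 (y) by 6 mm, on which the brace bars lie at the start; origin at the centre of its underside.
- cup: White mixing cup, 68 mm across, 75 mm high, loose bystander; origin at the centre of its underside.
- coaster: Round wooden coaster with a blue resin stripe, 96 mm across, 18 mm thick, loose bystander; origin at the centre of its underside.
- mallet: Mallet with a wooden handle, 220 mm long, lying on the bench, loose bystander.
Mind the look-alikes: they are no part of the job. Leave any pink look-alike of the offcut2 alone. Leave any pink look-alike of the offcut1 alone.

How it is judged:
By the outcome, as a careful person would: the job done as asked, in the order asked, and still so for the second after the job is handed in, with the robot touching nothing.
Of offcut0, offcut1, offcut2, offcut3 only 3 to 4 are there at a start; the rules pass over those that are not, and their reading is None.
Of bar0, bar1, bar2 only 2 to 3 are there at a start; the rules pass over those that are not, and their reading is None.
At some moment in a run one of bar0, bar1, bar2 may be knocked a few centimetres aside while the robot is not near it.
Once in a run the grip may slacken for a moment while it holds something.
It also fails if it takes over 208 s, if anything falls off the work surface, if the arm or the gripper's body presses on something with over 40 N, if the wrist force passes 120 N, or if a joint passes its speed limit or range.

## Robot

A 6-joint arm with a two-finger parallel gripper is mounted at the origin on the work surface. World frame = base frame: x ahead of the robot, y to its left, z up, the work surface at z = 0. Lengths are in mm, angles in rad, forces in N, time in s.
With the tool pointing down it reaches from about 425 to 950 mm from the base axis. Payload 14.7 kg.
Tool frame: the origin (TCP) lies on the front face of the gripper's body, between the roots of the fingers; the fingertips stand 73 mm ahead of it and the grasp point (between the pads) lies env.grip_depth ahead of it (env.grip_depth is the distance from the TCP to the grasp point, in mm); z points along the fingers, y is the line along which they close (so a half turn about z gives the same grasp; the last joint's range is limited). The gripper opens to 85 mm and grips with 20 to 120 N. Pads are 22 mm wide; open, the fingers measure 114 mm over their backs; the gripper's body (76 mm by 85 mm) begins 54 mm behind the grasp point. The pads swing forward as they close: fully open they stand 13 mm farther back than shut.
Start: joints at [1.068, 0.48, 1.596, -0, 1.065, -0.047], TCP at [286.094, 583.647, 303.897] pointing down, gripper open.
Joint ranges: [-2.75, 2.75], [-0.82, 2.05], [0.23, 2.67], [-1.56, 4.7], [0.09, 2.69], [-2.92, 2.92]. Speed limits (rad/s): [1.89, 1.89, 2.39, 3.01, 3.01, 3.01].

## Interface

Orientations are given as a rotation vector (axis times angle).
In Python, from station import env gives the robot as it stands.
- The arm moves only by the tool drive_tool, never from a script. Its argument "steps" is a list of rows, each a list of 5 numbers: the shift along the tool's x, y, z each as a share of 50 mm, from -1 to 1, then the turn about the tool's z as a share of 4 degrees, from -1 to 1, then the opening, from 0 (shut) to 1 (fully open). In form: [[x, y, z, twist, hand], ...]. A call has 1 to 10 rows; each row shifts and turns the commanded pose from where the row before left it, along the tool's axes as they then stand; what a row does not reach is not made up. A row lasts 1/10 s, in which the tool goes at most 50 mm and 8.59 degrees, less where a joint would pass 70% of its speed; a pose out of reach is approached as far as the arm can. A call with a number of a shift or a turn outside -1 to 1 is refused whole. A call with a gripper value outside its range is refused whole. The fingers move at their own pace and stop on an object; the grip force is fixed at half the most. Time passes only in rows, so rows that do not move let the fingers close. It gives the time, the measured TCP pose, the force, the opening and the grip force at its end, in the units of the state.
- env.state(): the state, without advancing time (a new reading comes with each control period).
- env.grab_frame(name): name is "side" or "top" or "wrist"; returns a dict with "img" (420x560x3 uint8, red, green, blue), "depth" (420x560 float32, mm along the optical axis (not along the pixel's ray), 0 where there is no reading), "fx", "fy", "cx", "cy" (pixels), "extrinsics" (4x4, takes a point from world to camera coordinates). Camera axes: x right, y up, looking along -z (the intrinsics and any distortion apply to the point x, -y, -z); pixel columns grow to the right and rows downward; lengths in mm; the calibration is good to about 2 mm. A picture is of the moment at which its call begins.
- env.close_job(): hands the job in; it is judged then, once.
The state is a dict: "time": time; "qpos": joint angles; "dq": joint speeds; "tau": joint torques, N m; "eef_pos": TCP position; "ee_rot": TCP orientation; "force": force on the tool from outside, world axes, zero at the start; "torque": the same for the moment, N m; "finger_gap": opening from 0.0 (shut) to 1.0 (fully open); "gripper_force": force on a finger pad.
Only numpy, scipy, OpenCV 4.12 (cv2) and the standard library are available. Lean on these libraries where they do the work, as an engineer would, in place of code of your own. Each camera call takes 0.05 s, during which the arm holds its last target. There are 200 camera calls.

## Working session

There is one attempt and no reset: what is moved stays moved. The work goes in short steps, Python scripts to look and compute and a tool call to move; the robot and the scene stay as the last step left them, time stands still between calls to the robot, and variables do not carry over. Pictures are saved under pics/ and viewed, at most 14 in all, crops included, and the job is handed in when it is done.

Besides the shell and the picture viewer there is one more tool, called after "Request:" by a JSON object that holds its "fn" and its "kwargs", one argument or row to a line. drive_tool: Moves the arm, as the interface text tells. Its arguments: {"type":"object","properties":{"steps":{"type":"array"}},"required":["steps"]}

```bash
ls; mkdir -p pics; python3 - <<'E'
from station import env
import cv2,numpy as np
print(env.state(), env.grip_depth)
for n in ["top","side"]:
    f=env.grab_frame(n); np.savez(f'{n}0.npz',**f); cv2.imwrite(f'pics/{n}0.png',f['img'][:,:,::-1]); print(n,f['fx'],f['cx'],f['cy'],f['extrinsics'].round(3).tolist(), [k for k in f])
E
```

```text
pics
{'time': 0.0, 'qpos': array([ 1.06840245e+00,  4.80802781e-01,  1.59689016e+00, -3.09588548e-05,
        1.06512314e+00, -4.66388358e-02]), 'dq': array([-0.00296852,  0.00154744, -0.00065915,  0.00023406,  0.0009811 ,
       -0.00090166]), 'tau': array([ 6.04137240e-04, -9.50651693e+01, -4.30185950e+01, -1.62138272e-04,
        1.25738344e-02,  1.47708888e-04]), 'eef_pos': array([285.93769069, 583.34863472, 303.28513307]), 'ee_rot': array([-7.09626402e-01, -3.06008355e+00,  1.86114772e-03]), 'force': array([-0.81314453, -0.0754978 , -0.03285516]), 'torque': array([ 0.01290042,  0.02957322, -0.03100416]), 'gripper_force': 0.0, 'finger_gap': 0.9985458813740525} 53.900000000000006
top 396.56329473126107 287.51982423369185 209.7294220551444 [[-0.009, -1.0, 0.0, -50.152], [0.973, -0.009, 0.23, -558.516], [-0.23, 0.002, 0.973, -1150.999], [0.0, 0.0, 0.0, 1.0]] ['img', 'depth', 'fx', 'fy', 'cx', 'cy', 'extrinsics']
side 457.71658529364174 277.6930361476592 214.13637650390098 [[0.937, -0.349, -0.014, -526.667], [0.228, 0.583, 0.78, -136.627], [-0.264, -0.734, 0.625, -1036.371], [0.0, 0.0, 0.0, 1.0]] ['img', 'depth', 'fx', 'fy', 'cx', 'cy', 'extrinsics']
```

View pics/top0.png

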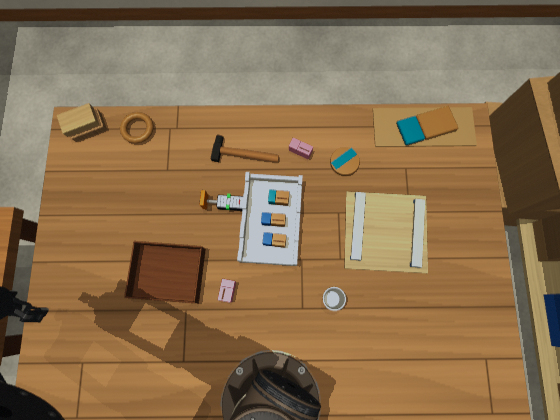

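View pics/side0.png

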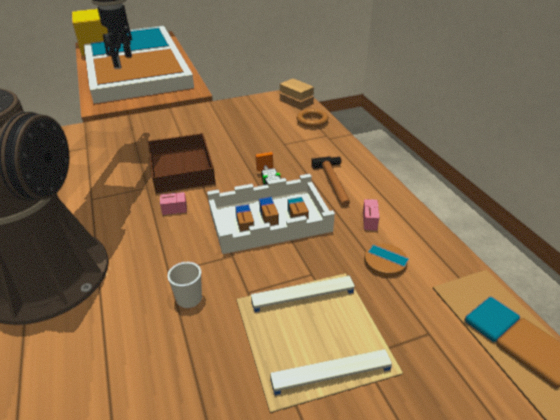

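Top view: mould (270,220) holding three offcuts at (278,197), (273,219) and (274,240). Two bars lie on the board at (358,227) and (418,233), the crate is at (166,272), and the gauge handle is at (204,200). Pink look-alikes at (300,148) and (227,291) are to be left alone. Next I'll measure, with an enlarged crop to check for offcut3 and the tabs.

```bash
cat > h.py <<'E'
from station import env
import cv2,numpy as np
from scipy.spatial.transform import Rotation as R
def frame(n):
    return env.grab_frame(n)
def ray(f,uv,z):
    uv=np.atleast_2d(uv).astype(float); T=f['extrinsics']; Rm=T[:3,:3]; c=-Rm.T@T[:3,3]
    d=np.c_[(uv[:,0]-f['cx'])/f['fx'],-(uv[:,1]-f['cy'])/f['fy'],-np.ones(len(uv))]@Rm
    return c+d*((z-c[2])/d[:,2])[:,None]
def cloud(f):
    h,w=f['depth'].shape; v,u=np.mgrid[:h,:w]; D=f['depth']
    p=np.stack([(u-f['cx'])/f['fx']*D,-(v-f['cy'])/f['fy']*D,-D],-1)
    T=f['extrinsics']; return (p-T[:3,3])@T[:3,:3]
def rects(f,mask,z,amin=25):
    cs,_=cv2.findContours(mask.astype(np.uint8),cv2.RETR_EXTERNAL,cv2.CHAIN_APPROX_NONE)
    out=[]
    for c in cs:
        if cv2.contourArea(c)<amin: continue
        p=ray(f,c[:,0],z)[:,:2].astype(np.float32)
        (x,y),(a,b),t=cv2.minAreaRect(p)
        if a<b: a,b,t=b,a,t+90
        out.append((c[:,0].mean(0).round(),(round(x,1),round(y,1)),(round(a,1),round(b,1)),round((t+90)%180-90,1)))
    return out
def plan(x,y,z,yaw=None):
    """z: grasp-point height; yaw deg: world direction of finger closing line (mod 180)"""
    s=env.state(); M=R.from_rotvec(s['ee_rot']).as_matrix()
    t=np.array([x,y,z+env.grip_depth]); d=M.T@(t-s['eef_pos'])/50
    cur=np.degrees(np.arctan2(M[1,1],M[0,1])); tw=0
    if yaw is not None:
        dy=(yaw-cur+90)%180-90; tw=-dy/4   # tool z down
    print('t',round(s['time'],2),'eef',s['eef_pos'].round(1),'closeyaw',round(cur,1),'tilt z',M[:,2].round(3),'gap',round(s['finger_gap'],3),'F',s['force'].round(1),'q6',round(s['qpos'][5],2))
    print('units(before twist) ',d.round(3),'twist units',round(tw,2),'alt',round(tw+(45 if tw<0 else -45),2))
E
python3 - <<'E'
from h import *
for n in ['top','side']:
    f=dict(np.load(n+'0.npz')); im=f['img']
    a,b,c,d=(170,310,195,275) if n=='top' else (145,255,200,345)
    cv2.imwrite(f'pics/c_{n}.png',cv2.resize(im[a:b,c:d,::-1] if n=='side' else im[165:275,190:310,::-1],None,fx=5,fy=5,interpolation=cv2.INTER_CUBIC))
f=dict(np.load('top0.npz')); P=cloud(f); hsv=cv2.cvtColor(f['img'],cv2.COLOR_RGB2HSV)
H,S,V=hsv[...,0],hsv[...,1],hsv[...,2]; z=P[...,2]
print('bench z',np.median(z[330:350,480:500]))
white=(S<50)&(V>150)
print('white@57',rects(f,white&(z>30),50)); print('bars@22+6',rects(f,white&(z>18)&(z<36)&(np.arange(560)>340),28))
m=(S>90)&(z>25)&(z<70); m[:, :243]=0; m[:,300:]=0; m[:180]=0;m[262:]=0
print('offcut',rects(f,m,50))
o=(H>5)&(H<18)&(S>150)&(z>40); o[:,:195]=0;o[:,225:]=0
print('handle',rects(f,o,65,5))
print('crate',rects(f,(z>35)&(z<70)&(np.arange(560)<215)&(np.arange(420)[:,None]>230)&(V<130),55))
print('side handles');
E
```

```text
bench z 0.5978319398261278
white@57 [(array([334., 298.]), (292.2, -189.2), (65.2, 65.1), 43.3), (array([226., 290.]), (319.3, 130.0), (60.7, 36.6), -11.1), (array([240., 249.]), (440.9, 89.8), (67.7, 12.5), -6.0), (array([242., 223.]), (522.7, 84.2), (86.1, 12.6), -6.1), (array([285., 238.]), (484.7, -58.2), (294.7, 139.9), -37.1), (array([278., 177.]), (664.0, -17.9), (162.4, 26.7), 87.9), (array([237., 194.]), (631.2, 114.7), (118.6, 90.1), -6.1)]
bars@22+6 [(array([418., 232.]), (493.1, -462.7), (214.4, 30.9), -7.7), (array([358., 225.]), (517.2, -276.2), (214.9, 31.1), -7.0)]
offcut [(array([274., 239.]), (469.3, -13.1), (70.2, 37.6), 82.7), (array([273., 219.]), (532.9, -9.7), (73.6, 37.4), 84.2), (array([278., 197.]), (603.2, -26.5), (63.1, 43.0), 84.9)]
handle [(array([198., 271.]), (368.8, 209.5), (167.0, 21.0), 2.6), (array([204., 199.]), (597.6, 205.2), (51.6, 19.3), -6.3)]
crate [(array([164., 272.]), (375.7, 314.9), (214.6, 169.6), 85.2)]
side handles
```

View pics/c_top.png

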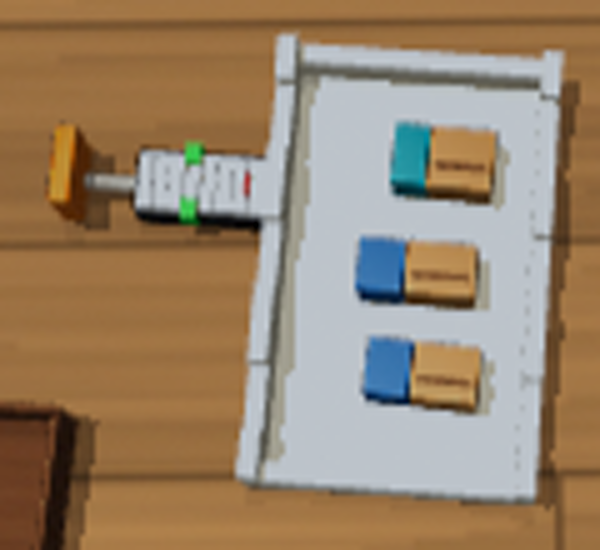

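View pics/c_side.png

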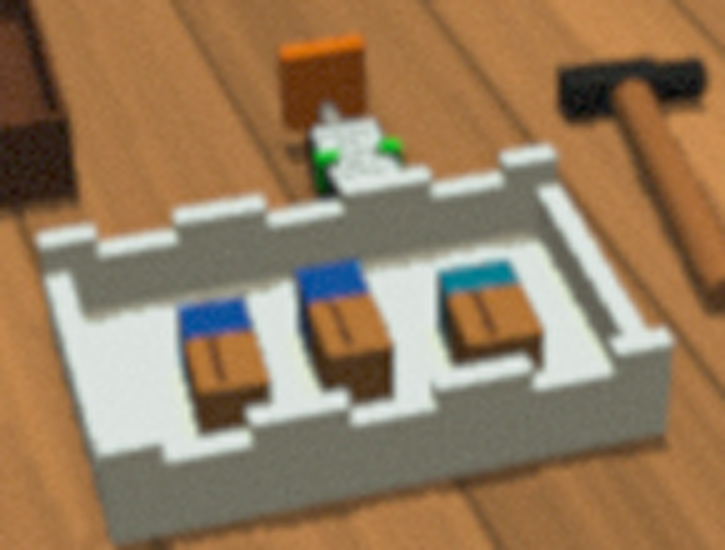

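No offcut beyond the handle, so offcut3 is absent. The three blue/orange blocks in the mould fit the description, unlike the pink ones. Next is the mould pose from wall-top points, plus the gauge and tabs.

```bash
python3 - <<'E'
from h import *
for n in ['top','side']:
    f=dict(np.load(n+'0.npz')); P=cloud(f); hsv=cv2.cvtColor(f['img'],cv2.COLOR_RGB2HSV)
    H,S,V=hsv[...,0],hsv[...,1],hsv[...,2]; z=P[...,2]
    reg=(P[...,0]>380)&(P[...,0]<700)&(P[...,1]>-130)&(P[...,1]<110)
    m=reg&(z>51)&(z<63)&(S<60)
    p=P[m][:,:2].astype(np.float32); r=cv2.minAreaRect(p); print(n,'mould hi',m.sum(),r, np.median(z[m]))
    g=(H>45)&(H<75)&(S>120)&(P[...,1]>90)&(P[...,1]<200)
    red=((H<6)|(H>174))&(S>130)&(P[...,1]>85)&(P[...,1]<200)&(P[...,0]>540)&(P[...,0]<620)&(z<60)
    cs,_=cv2.findContours(g.astype(np.uint8),0,1)
    for c in cs: 
        q=np.zeros(g.shape,np.uint8);cv2.drawContours(q,[c],-1,1,-1);print(' tab',P[q>0].mean(0),(q>0).sum(),np.argwhere(q).mean(0))
    print(' red',P[red].mean(0),red.sum(),np.argwhere(red).mean(0))
    o=(H>5)&(H<20)&(S>150)&(z>60)&(z<72)&(P[...,1]>180)&(P[...,1]<230)&(P[...,0]>550)&(P[...,0]<640)
    print(' handle top',P[o].mean(0),o.sum(),cv2.minAreaRect(P[o][:,:2].astype(np.float32)))
E
```

```text
top mould hi 407 ((539.7536010742188, -1.4366226196289062), (180.36407470703125, 280.3736267089844), 85.65823364257812) 57.290354851667594
 tab [574.61330655 134.65906773  36.58139783] 18 [207.22222222 227.11111111]
 tab [612.13409435 131.30101071  40.78546194] 14 [195.35714286 228.28571429]
 red [591.41337108  96.91449455  42.2507659 ] 4 [201.5 239. ]
 handle top [599.93574013 208.28119037  65.19849528] 61 ((599.557373046875, 208.75469970703125), (14.542837142944336, 48.44189453125), 85.09664154052734)
side mould hi 593 ((537.4118041992188, -1.3813400268554688), (185.361572265625, 279.97735595703125), 85.6905288696289) 55.96509185684977
 tab [572.02003082 135.03852747  35.00313346] 23 [178.         263.86956522]
 tab [611.89027196 132.34434017  40.79130686] 10 [173.8 277.7]
 tab [805.5187782  164.61244266  11.78317561] 1 [163. 335.]
 red [nan nan nan] 0 [nan nan]
 handle top [596.84236284 206.42486789  63.76340809] 62 ((597.3291015625, 206.61410522460938), (17.590896606445312, 47.583736419677734), 85.5591812133789)<stdin>:13: RuntimeWarning: Mean of empty slice.
  ret = um.true_divide(
```

Mould: centre (539.5,-1.4), yaw -4.4°, with a fitted size of 280×180, top at 57, which matches the description. The tabs are at about 36 mm pull. I start with the offcut at (603,-26).

```bash
python3 - <<'E'
from h import *
f=dict(np.load('top0.npz')); P=cloud(f); hsv=cv2.cvtColor(f['img'],cv2.COLOR_RGB2HSV)
for x,y in [(603,-26),(533,-10),(469,-13)]:
    m=(abs(P[...,0]-x)<32)&(abs(P[...,1]-y)<48)&(P[...,2]>44)&(P[...,2]<56)&(hsv[...,1]>90)
    print(cv2.minAreaRect(P[m][:,:2].astype(np.float32)),np.median(P[m][:,2]))
plan(601,-24,150,-5)
E
```

```text
((606.060791015625, -26.570850372314453), (63.023284912109375, 38.10845947265625), 84.57366180419922) 48.56650444542413
((534.9349365234375, -9.212562561035156), (72.61058807373047, 32.27480697631836), 85.1004867553711) 52.033718614311894
((470.61248779296875, -13.125225067138672), (69.53330993652344, 34.516876220703125), 82.6080093383789) 50.01324490516948
t 0.1 eef [286.  583.4 303.3] closeyaw 63.9 tilt z [-0.001 -0.001 -1.   ] gap 1.001 F [0.2 1.5 0.3] q6 -0.05
units(before twist)  [-11.005  -8.132   1.997] twist units 17.22 alt -27.78
```

Request:
{"fn": "drive_tool", "kwargs": {
  "steps": [
    [-0.6, -0.44, 0, 0, 0.6],
    [-0.6, -0.44, 0, 0, 0.6],
    [-0.6, -0.44, 0, 0, 0.6],
    [-0.6, -0.44, 0, 0, 0.6],
    [-0.6, -0.44, 0, 0, 0.6],
    [-0.6, -0.44, 0, 0, 0.6],
    [-0.6, -0.44, 0, 0, 0.6],
    [-0.6, -0.44, 0, 0, 0.6],
    [-0.6, -0.44, 0, 0, 0.6],
    [-0.6, -0.44, 0, 0, 0.6]
  ]
}}

```text
time: 1.1
eef_pos: [459.0, 252.6, 303.8]
ee_rot: [-0.71, -3.06, 0.0]
force: [1.2, 0.2, -0.3]
finger_gap: 0.604
gripper_force: 0.0
```

Request:
{"fn": "drive_tool", "kwargs": {
  "steps": [
    [-0.6, -0.44, 0, 0, 0.6],
    [-0.6, -0.44, 0, 0, 0.6],
    [-0.6, -0.44, 0, 0, 0.6],
    [-0.6, -0.44, 0, 0, 0.6],
    [-0.6, -0.44, 0, 0, 0.6],
    [-0.6, -0.44, 0, 0, 0.6],
    [-0.6, -0.44, 0, 0, 0.6],
    [-0.6, -0.44, 0, 0, 0.6],
    [0, 0, 0, 1, 0.6],
    [0, 0, 0, 1, 0.6]
  ]
}}

```text
time: 2.1
eef_pos: [596.8, -10.9, 303.3]
ee_rot: [-0.928, -3.0, 0.0]
force: [-0.8, -0.1, -0.7]
finger_gap: 0.598
gripper_force: 0.0
```

Request:
{"fn": "drive_tool", "kwargs": {
  "steps": [
    [0, 0, 0, 1, 0.6],
    [0, 0, 0, 1, 0.6],
    [0, 0, 0, 1, 0.6],
    [0, 0, 0, 1, 0.6],
    [0, 0, 0, 1, 0.6],
    [0, 0, 0, 1, 0.6],
    [0, 0, 0, 1, 0.6],
    [0, 0, 0, 1, 0.6],
    [0, 0, 0, 1, 0.6],
    [0, 0, 0, 1, 0.6]
  ]
}}

```text
time: 3.1
eef_pos: [596.5, -9.6, 303.6]
ee_rot: [-1.896, -2.504, 0.001]
force: [-0.2, -0.7, 0.0]
finger_gap: 0.605
gripper_force: 0.0
```

Request:
{"fn": "drive_tool", "kwargs": {
  "steps": [
    [0, 0, 0, 1, 0.6],
    [0, 0, 0, 1, 0.6],
    [0, 0, 0, 1, 0.6],
    [0, 0, 0, 1, 0.6],
    [0, 0, 0, 1, 0.6],
    [0, 0, 0, 0.2, 0.6],
    [0, 0, 0, 0, 0.6]
  ]
}}

```text
time: 3.8
eef_pos: [596.6, -9.6, 303.7]
ee_rot: [-2.313, -2.125, 0.0]
force: [0.7, 0.1, 0.1]
finger_gap: 0.6
gripper_force: 0.0
```

```bash
python3 - <<'E'
from h import *
f=frame('wrist'); np.savez('w1.npz',**f); cv2.imwrite('pics/w1.png',f['img'][...,::-1])
plan(605.5,-26.5,35,-4.9)
E
```

```text
t 3.85 eef [596.6  -9.6 303.8] closeyaw -4.8 tilt z [-0.  0. -1.] gap 0.603 F [ 0.5 -0.4  0.2] q6 0.02
units(before twist)  [-0.321  0.208  4.297] twist units 0.02 alt -44.98
```

View pics/w1.png

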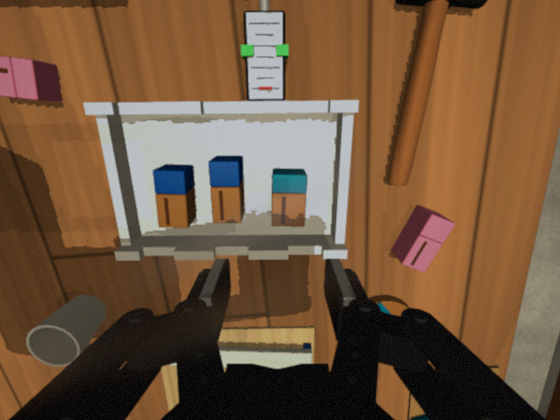

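The wrist view shows the blocks at (290,197), (227,188) and (175,197), the gauge tabs at (265,50) and the pointer at (264,88). I'll cross-check positions from this closer view.

```bash
python3 - <<'E'
from h import *
f=dict(np.load('w1.npz')); P=cloud(f); hsv=cv2.cvtColor(f['img'],cv2.COLOR_RGB2HSV);H,S,V=hsv[...,0],hsv[...,1],hsv[...,2]
for x,y in [(605,-26),(535,-10),(470,-13)]:
    m=(abs(P[...,0]-x)<32)&(abs(P[...,1]-y)<48)&(P[...,2]>44)&(P[...,2]<56)&(S>90)
    print(cv2.minAreaRect(P[m][:,:2].astype(np.float32)),np.median(P[m][:,2]))
z=P[...,2]; m=(z>53)&(z<61)&(S<60)&(P[...,1]<110)&(abs(P[...,0]-540)<170)
print('mould',cv2.minAreaRect(P[m][:,:2].astype(np.float32)),np.median(z[m]))
g=(H>45)&(H<75)&(S>120); g[100:]=0
r=((H<6)|(H>174))&(S>130);r[100:]=0;r[:70]=0;r[:,:245]=0;r[:,290:]=0
print('tabs px',np.argwhere(g).mean(0),ray(f,np.argwhere(g).mean(0)[::-1],40),P[g].mean(0)); print('red',ray(f,np.argwhere(r).mean(0)[::-1],40),P[r].mean(0))
E
```

```text
((608.603515625, -25.43659210205078), (63.68671798706055, 38.65055465698242), 83.87432098388672) 48.36074633092444
((536.9885864257812, -8.77352523803711), (73.61820983886719, 33.18403244018555), 85.12248992919922) 52.418461514806935
((472.76751708984375, -11.986591339111328), (69.970947265625, 35.44984436035156), 83.2351303100586) 50.548983256879566
mould ((539.8294677734375, -1.262603759765625), (180.49789428710938, 280.3315124511719), 85.69385528564453) 57.471599073799865
tabs px [ 44.26865672 286.52238806] [[618.39627822 136.40417167  40.        ]] [619.21287832 136.84747897  37.94497184]
red [[592.808791   98.0014632  40.       ]] [592.92655103  97.74542361  43.48680487]
```

Request:
{"fn": "drive_tool", "kwargs": {
  "steps": [
    [-0.16, 0.1, 0.4, 0, 0.6],
    [-0.16, 0.1, 0.5, 0, 0.6],
    [0, 0, 0.5, 0, 0.6],
    [0, 0, 0.5, 0, 0.6],
    [0, 0, 0.5, 0, 0.6],
    [0, 0, 0, 0, 0.6]
  ]
}}

```text
time: 4.45
eef_pos: [603.5, -26.3, 181.0]
ee_rot: [-2.311, -2.123, 0.005]
force: [0.9, -0.1, -0.7]
finger_gap: 0.6
gripper_force: 0.0
```

Request:
{"fn": "drive_tool", "kwargs": {
  "steps": [
    [0, 0.07, 0.4, 0, 0.6],
    [0, 0, 0.5, 0, 0.6],
    [0, 0, 0.4, 0, 0.6],
    [0, 0, 0.3, 0, 0.6],
    [0, 0, 0.24, 0, 0.6],
    [0, 0, 0, 0, 0],
    [0, 0, 0, 0, 0],
    [0, 0, 0, 0, 0],
    [0, 0, 0, 0, 0]
  ]
}}

```text
time: 5.35
eef_pos: [609.2, -26.8, 92.7]
ee_rot: [2.314, 2.124, 0.001]
force: [0.9, 0.1, -0.4]
finger_gap: 0.457
gripper_force: 60.0
```

Request:
{"fn": "drive_tool", "kwargs": {
  "steps": [
    [0, 0, 0, 0, 0],
    [0, 0, -0.3, 0, 0],
    [0, 0, -0.5, 0, 0],
    [0, 0, -0.5, 0, 0],
    [0, 0, -0.5, 0, 0],
    [0, 0, 0, 0, 0]
  ]
}}

```text
time: 5.95
eef_pos: [610.5, -26.9, 186.3]
ee_rot: [2.311, 2.121, 0.006]
force: [0.2, -0.4, -0.9]
finger_gap: 0.46
gripper_force: 60.2
```

```bash
python3 - <<'E'
from h import *
plan(410,265,120,-4.9)
E
```

```text
t 5.95 eef [610.5 -26.9 186.3] closeyaw -4.9 tilt z [ 0.006 -0.001 -1.   ] gap 0.46 F [ 0.2 -0.4 -0.9] q6 -0.01
units(before twist)  [ 5.472 -4.496  0.222] twist units -0.0 alt 45.0
```

Request:
{"fn": "drive_tool", "kwargs": {
  "steps": [
    [0.3, -0.25, 0, 0, 0],
    [0.6, -0.5, 0, 0, 0],
    [0.6, -0.5, 0, 0, 0],
    [0.6, -0.5, 0, 0, 0],
    [0.6, -0.5, 0, 0, 0],
    [0.6, -0.5, 0, 0, 0],
    [0.6, -0.5, 0, 0, 0],
    [0.6, -0.5, 0, 0, 0],
    [0.6, -0.45, 0, 0, 0],
    [0.37, -0.25, 0, 0, 0]
  ]
}}

```text
time: 6.95
eef_pos: [407.8, 266.4, 181.7]
ee_rot: [-2.313, -2.125, 0.002]
force: [0.8, -1.1, 0.1]
finger_gap: 0.46
gripper_force: 41.7
```

Request:
{"fn": "drive_tool", "kwargs": {
  "steps": [
    [0, 0, 0, 0, 0],
    [0, 0, 0, 0, 0]
  ]
}}

```text
time: 7.15
eef_pos: [409.5, 265.1, 181.7]
ee_rot: [-2.313, -2.126, 0.001]
force: [-1.2, 0.3, -1.6]
finger_gap: 0.456
gripper_force: 65.5
```

```bash
python3 - <<'E'
from h import *
plan(410,265,37,-4.9)
E
```

```text
t 7.15 eef [409.5 265.1 181.7] closeyaw -4.8 tilt z [-0.001 -0.    -1.   ] gap 0.456 F [-1.2  0.3 -1.6] q6 0.6
units(before twist)  [0.    0.011 1.816] twist units 0.02 alt -44.98
```

Request:
{"fn": "drive_tool", "kwargs": {
  "steps": [
    [0, 0, 0.4, 0, 0],
    [0, 0, 0.5, 0, 0],
    [0, 0, 0.5, 0, 0],
    [0, 0, 0.4, 0, 0],
    [0, 0, 0, 0, 0],
    [0, 0, 0, 0, 0.56],
    [0, 0, 0, 0, 0.56],
    [0, 0, 0, 0, 0.56],
    [0, 0, -0.5, 0, 0.56],
    [0, 0, -0.7, 0, 0.56]
  ]
}}

```text
time: 8.15
eef_pos: [409.9, 264.5, 152.2]
ee_rot: [-2.314, -2.124, 0.003]
force: [1.1, 0.7, -0.0]
finger_gap: 0.563
gripper_force: 0.0
```

Request:
{"fn": "drive_tool", "kwargs": {
  "steps": [
    [-0.3, 0.1, -0.6, 0, 0.56],
    [-0.6, 0.2, 0, 0, 0.6],
    [-0.6, 0.2, 0, 0, 0.6],
    [-0.6, 0.2, 0, 0, 0.6],
    [-0.6, 0.2, 0, 0, 0.6],
    [-0.6, 0.2, 0, 0, 0.6],
    [-0.6, 0.2, 0, 0, 0.6],
    [-0.6, 0.2, 0, 0, 0.6],
    [-0.6, 0.2, 0, 0, 0.6],
    [-0.33, 0, 0, 0.4, 0.6]
  ]
}}

```text
time: 9.15
eef_pos: [473.2, -15.0, 182.9]
ee_rot: [2.344, 2.089, 0.003]
force: [0.2, 0.3, -0.8]
finger_gap: 0.597
gripper_force: 0.0
```

Request:
{"fn": "drive_tool", "kwargs": {
  "steps": [
    [0, 0, 0, 0, 0.6],
    [0, 0, 0, 0, 0.6]
  ]
}}

```text
time: 9.35
eef_pos: [471.9, -12.9, 182.4]
ee_rot: [2.344, 2.091, 0.001]
force: [-0.1, -0.0, -0.4]
finger_gap: 0.602
gripper_force: 0.0
```

```bash
python3 - <<'E'
from h import *
plan(471.5,-12.5,36,-6.2)
E
```

```text
t 9.35 eef [471.9 -12.9 182.4] closeyaw -6.5 tilt z [ 0.001  0.    -1.   ] gap 0.602 F [-0.1 -0.  -0.4] q6 0.02
units(before twist)  [ 0.008 -0.011  1.851] twist units -0.09 alt 44.91
```

Request:
{"fn": "drive_tool", "kwargs": {
  "steps": [
    [0, 0, 0.4, 0, 0.6],
    [0, 0, 0.5, 0, 0.6],
    [0, 0, 0.4, 0, 0.6],
    [0, 0, 0.3, 0, 0.6],
    [0, 0, 0.25, 0, 0.6],
    [0, 0, 0, 0, 0],
    [0, 0, 0, 0, 0],
    [0, 0, 0, 0, 0],
    [0, 0, 0, 0, 0],
    [0, 0, 0, 0, 0]
  ]
}}

```text
time: 10.35
eef_pos: [472.2, -13.0, 89.9]
ee_rot: [2.344, 2.091, 0.001]
force: [0.7, 0.1, -1.2]
finger_gap: 0.414
gripper_force: 60.2
```

Request:
{"fn": "drive_tool", "kwargs": {
  "steps": [
    [0, 0, -0.35, 0, 0],
    [0, 0, -0.5, 0, 0],
    [0, 0, -0.5, 0, 0],
    [0, 0, -0.5, 0, 0],
    [0.3, -0.1, 0, 0, 0],
    [0.6, -0.17, 0, 0, 0],
    [0.6, -0.17, 0, 0, 0],
    [0.6, -0.17, 0, 0, 0],
    [0.6, -0.17, 0, 0, 0],
    [0.6, -0.17, 0, 0, 0]
  ]
}}

```text
time: 11.35
eef_pos: [443.1, 157.5, 182.2]
ee_rot: [2.344, 2.091, 0.001]
force: [0.9, 0.8, -1.5]
finger_gap: 0.415
gripper_force: 60.2
```

Request:
{"fn": "drive_tool", "kwargs": {
  "steps": [
    [0.6, -0.17, 0, 0, 0],
    [0.6, -0.17, 0, 0, 0],
    [0.6, -0.17, 0, 0, 0],
    [0.6, -0.17, 0, 0, 0],
    [0.6, -0.17, 0, 0, 0],
    [0.6, -0.17, 0, 0, 0],
    [0.6, -0.12, 0, 0, 0],
    [0.47, 0, 0, -0.4, 0],
    [0, 0, 0, 0, 0],
    [0, 0, 0, 0, 0]
  ]
}}

```text
time: 12.35
eef_pos: [413.0, 394.7, 181.8]
ee_rot: [2.314, 2.125, -0.001]
force: [0.2, -0.7, -1.4]
finger_gap: 0.411
gripper_force: 60.2
```

```bash
python3 - <<'E'
from h import *
plan(410,365,36,-4.9)
E
```

```text
t 12.35 eef [413.  394.7 181.8] closeyaw -4.9 tilt z [-0. -0. -1.] gap 0.411 F [ 0.2 -0.7 -1.4] q6 0.8
units(before twist)  [-0.597 -0.008  1.839] twist units 0.0 alt -45.0
```

Request:
{"fn": "drive_tool", "kwargs": {
  "steps": [
    [-0.6, 0, 0, 0, 0],
    [0, 0, 0.4, 0, 0],
    [0, 0, 0.5, 0, 0],
    [0, 0, 0.5, 0, 0],
    [0, 0, 0.4, 0, 0],
    [0, 0, 0, 0, 0],
    [0, 0, 0, 0, 0.54],
    [0, 0, 0, 0, 0.54],
    [0, 0, 0, 0, 0.54],
    [0, 0, -0.5, 0, 0.54]
  ]
}}

```text
time: 13.35
eef_pos: [409.9, 364.2, 116.0]
ee_rot: [-2.315, -2.124, 0.004]
force: [-0.0, 0.0, 0.1]
finger_gap: 0.539
gripper_force: 0.0
```

Request:
{"fn": "drive_tool", "kwargs": {
  "steps": [
    [0, 0, -0.7, 0, 0.54],
    [-0.3, 0.1, -0.6, 0, 0.56],
    [-0.6, 0.26, 0, 0, 0.6],
    [-0.6, 0.26, 0, 0, 0.6],
    [-0.6, 0.26, 0, 0, 0.6],
    [-0.6, 0.26, 0, 0, 0.6],
    [-0.6, 0.26, 0, 0, 0.6],
    [-0.6, 0.26, 0, 0, 0.6],
    [-0.6, 0.26, 0, 0, 0.6],
    [-0.6, 0.26, 0, 0, 0.6]
  ]
}}

```text
time: 14.35
eef_pos: [498.0, 100.3, 182.8]
ee_rot: [2.314, 2.124, 0.002]
force: [0.4, 1.0, 0.7]
finger_gap: 0.601
gripper_force: 0.0
```

Request:
{"fn": "drive_tool", "kwargs": {
  "steps": [
    [-0.6, 0.26, 0, 0, 0.6],
    [-0.6, 0.26, 0, 0, 0.6],
    [-0.6, 0.26, 0, 0, 0.6],
    [-0.34, 0.19, 0, 0, 0.6],
    [0, 0, 0, 0, 0.6],
    [0, 0, 0, 0, 0.6]
  ]
}}

```text
time: 14.95
eef_pos: [536.6, -9.4, 182.4]
ee_rot: [2.316, 2.123, 0.001]
force: [0.2, 0.5, -0.0]
finger_gap: 0.601
gripper_force: 0.0
```

```bash
python3 - <<'E'
from h import *
plan(536,-9,36,-4.9)
E
```

```text
t 14.95 eef [536.6  -9.4 182.4] closeyaw -5.0 tilt z [ 0.001  0.    -1.   ] gap 0.601 F [ 0.2  0.5 -0. ] q6 0.01
units(before twist)  [ 0.006 -0.013  1.851] twist units -0.02 alt 44.98
```

Request:
{"fn": "drive_tool", "kwargs": {
  "steps": [
    [0, 0, 0.4, 0, 0.6],
    [0, 0, 0.5, 0, 0.6],
    [0, 0, 0.4, 0, 0.6],
    [0, 0, 0.3, 0, 0.6],
    [0, 0, 0.25, 0, 0.6],
    [0, 0, 0, 0, 0],
    [0, 0, 0, 0, 0],
    [0, 0, 0, 0, 0],
    [0, 0, 0, 0, 0],
    [0, 0, 0, 0, 0]
  ]
}}

```text
time: 15.95
eef_pos: [536.9, -9.3, 89.9]
ee_rot: [2.314, 2.124, 0.001]
force: [0.2, -0.9, -0.5]
finger_gap: 0.389
gripper_force: 59.5
```

Request:
{"fn": "drive_tool", "kwargs": {
  "steps": [
    [0, 0, -0.35, 0, 0],
    [0, 0, -0.5, 0, 0],
    [0, 0, -0.5, 0, 0],
    [0, 0, -0.5, 0, 0],
    [0.3, -0.25, 0, 0, 0],
    [0.6, -0.45, 0, 0, 0],
    [0.6, -0.45, 0, 0, 0],
    [0.6, -0.45, 0, 0, 0],
    [0.6, -0.45, 0, 0, 0],
    [0.6, -0.45, 0, 0, 0]
  ]
}}

```text
time: 16.95
eef_pos: [424.4, 167.1, 181.5]
ee_rot: [-2.315, -2.124, 0.001]
force: [0.4, 0.9, -1.7]
finger_gap: 0.39
gripper_force: 59.8
```

Request:
{"fn": "drive_tool", "kwargs": {
  "steps": [
    [0.6, -0.45, 0, 0, 0],
    [0.6, -0.45, 0, 0, 0],
    [0.6, -0.45, 0, 0, 0],
    [0.6, -0.45, 0, 0, 0],
    [0.43, -0.2, 0, 0, 0],
    [0, 0, 0, 0, 0],
    [0, 0, 0, 0, 0]
  ]
}}

```text
time: 17.65
eef_pos: [337.8, 315.5, 181.5]
ee_rot: [-2.313, -2.126, 0.001]
force: [0.3, 0.2, -0.9]
finger_gap: 0.391
gripper_force: 59.8
```

```bash
python3 - <<'E'
from h import *
plan(338,315,36,-4.9)
E
```

```text
t 17.65 eef [337.8 315.5 181.5] closeyaw -4.8 tilt z [-0.001 -0.001 -1.   ] gap 0.391 F [ 0.3  0.2 -0.9] q6 0.77
units(before twist)  [-0.009  0.007  1.832] twist units 0.02 alt -44.98
```

Request:
{"fn": "drive_tool", "kwargs": {
  "steps": [
    [0, 0, 0.4, 0, 0],
    [0, 0, 0.5, 0, 0],
    [0, 0, 0.5, 0, 0],
    [0, 0, 0.4, 0, 0],
    [0, 0, 0, 0, 0],
    [0, 0, 0, 0, 0.52],
    [0, 0, 0, 0, 0.52],
    [0, 0, 0, 0, 0.52],
    [0, 0, -0.5, 0, 0.52],
    [0, 0, -0.7, 0, 0.52]
  ]
}}

```text
time: 18.65
eef_pos: [338.2, 315.0, 152.2]
ee_rot: [-2.315, -2.124, 0.003]
force: [0.2, 0.4, 0.1]
finger_gap: 0.519
gripper_force: 0.0
```

Request:
{"fn": "drive_tool", "kwargs": {
  "steps": [
    [0, 0, -0.6, 0, 0.6],
    [0, 0, -0.7, 0, 0.6],
    [0, 0, -0.7, 1, 0.6],
    [0, 0, 0, 1, 0.6],
    [0, 0, 0, 1, 0.6],
    [0, 0, 0, 1, 0.6],
    [0, 0, 0, 1, 0.6],
    [0, 0, 0, 1, 0.6],
    [0, 0, 0, 1, 0.6],
    [0, 0, 0, 1, 0.6]
  ]
}}

```text
time: 19.65
eef_pos: [338.7, 315.4, 252.7]
ee_rot: [-2.812, -1.4, -0.002]
force: [-0.1, 0.5, -0.2]
finger_gap: 0.6
gripper_force: 0.0
```

```bash
cat > look.py <<'E'
from h import *
import sys
f=frame('top'); np.savez('t.npz',**f); cv2.imwrite(f'pics/t{sys.argv[1]}.png',f['img'][...,::-1])
P=cloud(f); hsv=cv2.cvtColor(f['img'],cv2.COLOR_RGB2HSV);H,S,V=hsv[...,0],hsv[...,1],hsv[...,2]; z=P[...,2]
w=(S<50)&(V>150)&(z>18)&(z<36)&(P[...,1]<-150)
for r in rects(f,w,28,100): print('bar',r)
for sgn in (0,):
  cs,_=cv2.findContours(w.astype(np.uint8),0,1)
  for c in cs:
    if cv2.contourArea(c)<100: continue
    q=np.zeros(w.shape,np.uint8);cv2.drawContours(q,[c],-1,1,-1); print(' cloud',cv2.minAreaRect(P[q>0][:,:2].astype(np.float32)),np.median(z[q>0]))
E
python3 look.py 2; python3 -c "
from h import *
plan(517,-276,120,-97)"
```

```text
bar (array([418., 232.]), (492.9, -462.6), (214.8, 31.0), -7.8)
bar (array([358., 225.]), (517.2, -276.0), (214.9, 31.3), -6.8)
 cloud ((378.2398681640625, -316.5329284667969), (167.70462036132812, 539.3277587890625), 38.06884765625) 28.349557906663435
 cloud ((424.2821960449219, -216.67184448242188), (117.59736633300781, 423.74591064453125), 57.222049713134766) 28.407112880878444
t 19.7 eef [338.7 315.4 252.7] closeyaw -37.3 tilt z [ 0.001  0.001 -1.   ] gap 0.601 F [-0.1 -0.  -0. ] q6 1.34
units(before twist)  [-7.244 10.009  1.57 ] twist units 14.92 alt -30.08
```

View pics/t2.png

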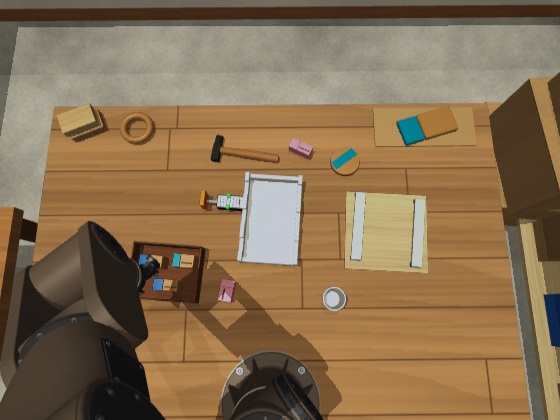

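All three offcuts are in the crate at (150,262), (183,260) and (165,285). The mould is empty and the bars have not moved. Heading to the near bar via a waypoint.

Request:
{"fn": "drive_tool", "kwargs": {
  "steps": [
    [-0.2, 0.58, 0, 0, 0.6],
    [-0.2, 0.58, 0, 0, 0.6],
    [-0.2, 0.58, 0, 0, 0.6],
    [-0.2, 0.58, 0, 0, 0.6],
    [-0.2, 0.58, 0, 0, 0.6],
    [-0.2, 0.58, 0, 0, 0.6],
    [-0.2, 0.58, 0, 0, 0.6],
    [-0.2, 0.58, 0, 0, 0.6],
    [-0.2, 0.58, 0, 0, 0.6],
    [-0.2, 0.58, 0, 0, 0.6]
  ]
}}

```text
time: 20.7
eef_pos: [511.1, 60.1, 252.6]
ee_rot: [2.809, 1.406, 0.002]
force: [0.4, 0.4, -0.0]
finger_gap: 0.6
gripper_force: 0.0
```

Request:
{"fn": "drive_tool", "kwargs": {
  "steps": [
    [-0.2, 0.58, 0, 0, 0.6],
    [-0.35, 0.5, 0, 0, 0.6],
    [-0.52, 0.33, 0, 0, 0.6],
    [-0.52, 0.33, 0, 0, 0.6],
    [-0.52, 0.33, 0, 0, 0.6],
    [-0.52, 0.33, 0, 0, 0.6],
    [-0.52, 0.33, 0, 0, 0.6],
    [-0.52, 0.33, 0, 0, 0.6],
    [-0.52, 0.33, 0, 0, 0.6],
    [-0.52, 0.33, 0, 0, 0.6]
  ]
}}

```text
time: 21.7
eef_pos: [517.5, -239.9, 252.7]
ee_rot: [2.809, 1.406, 0.001]
force: [0.6, -0.3, 0.5]
finger_gap: 0.602
gripper_force: 0.0
```

Request:
{"fn": "drive_tool", "kwargs": {
  "steps": [
    [-0.52, 0.33, 0, 0, 0.6],
    [0, 0, 0, 1, 0.6],
    [0, 0, 0, 1, 0.6],
    [0, 0, 0, 1, 0.6],
    [0, 0, 0, 1, 0.6],
    [0, 0, 0, 1, 0.6],
    [0, 0, 0, 1, 0.6],
    [0, 0, 0, 1, 0.6],
    [0, 0, 0, 1, 0.6],
    [0, 0, 0, 1, 0.6]
  ]
}}

```text
time: 22.7
eef_pos: [515.3, -269.4, 252.6]
ee_rot: [3.106, 0.465, 0.001]
force: [-0.2, 0.7, -1.0]
finger_gap: 0.603
gripper_force: 0.0
```

Request:
{"fn": "drive_tool", "kwargs": {
  "steps": [
    [0, 0, 0, 1, 0.6],
    [0, 0, 0, 1, 0.6],
    [0, 0, 0, 1, 0.6],
    [0, 0, 0, 1, 0.6],
    [0, 0, 0, 1, 0.6],
    [0, 0, 0, 0.9, 0.6],
    [0, 0, 0, 0, 0.6],
    [0, 0, 0, 0, 0.6]
  ]
}}

```text
time: 23.5
eef_pos: [515.3, -269.4, 252.4]
ee_rot: [3.136, -0.174, 0.001]
force: [0.3, -0.4, -0.1]
finger_gap: 0.601
gripper_force: 0.0
```

```bash
python3 -c "
from h import *
plan(517.2,-276.1,28,-97)
f=frame('wrist'); np.savez('w.npz',**f); cv2.imwrite('pics/w3.png',f['img'][...,::-1])
P=cloud(f); S=cv2.cvtColor(f['img'],cv2.COLOR_RGB2HSV)[...,1]; z=P[...,2]
m=(S<60)&(z>22)&(z<34)&(P[...,1]<-235)&(P[...,1]>-330)&(abs(P[...,0]-517)<120)
print(m.sum(),cv2.minAreaRect(P[m][:,:2].astype(np.float32)),np.median(z[m]))"
```

```text
t 23.5 eef [ 515.3 -269.4  252.4] closeyaw -96.4 tilt z [ 0.001 -0.    -1.   ] gap 0.601 F [ 0.3 -0.4 -0.1] q6 1.15
units(before twist)  [0.05  0.128 3.41 ] twist units 0.16 alt -44.84
5987 ((518.1419677734375, -276.1279296875), (31.33699607849121, 214.4437713623047), 83.18135070800781) 28.527548722541223
```

Request:
{"fn": "drive_tool", "kwargs": {
  "steps": [
    [0.06, 0.13, 0.4, 0.15, 0.6],
    [0, 0, 0.6, 0, 0.6],
    [0, 0, 0.6, 0, 0.6],
    [0, 0, 0.6, 0, 0.6],
    [0, 0, 0.5, 0, 0.6],
    [0, 0, 0.4, 0, 0.6],
    [0, 0, 0.27, 0, 0.6],
    [0, 0, 0, 0, 0],
    [0, 0, 0, 0, 0],
    [0, 0, 0, 0, 0]
  ]
}}

```text
time: 24.55
eef_pos: [518.1, -276.5, 84.4]
ee_rot: [3.135, -0.194, 0.002]
force: [0.4, -0.0, -1.8]
finger_gap: 0.361
gripper_force: 59.8
```

Request:
{"fn": "drive_tool", "kwargs": {
  "steps": [
    [0, 0, 0, 0, 0],
    [0, 0, 0, 0, 0],
    [0, 0, 0, 0, 0],
    [0, 0, -0.2, 0, 0],
    [0, 0, -0.4, 0, 0],
    [0, 0, -0.5, 0, 0],
    [0, 0, -0.5, 0, 0],
    [0, 0, -0.5, 0, 0],
    [0, 0, 0, 0, 0],
    [0, 0, 0, 0, 0]
  ]
}}

```text
time: 25.55
eef_pos: [517.7, -276.3, 189.1]
ee_rot: [3.135, -0.195, 0.002]
force: [-1.1, -0.2, -2.0]
finger_gap: 0.355
gripper_force: 59.9
```

```bash
python3 -c "
from h import *
plan(629.5,-8.3,120,-4.4)"
```

```text
t 25.55 eef [ 517.7 -276.3  189.1] closeyaw -97.1 tilt z [ 0.001 -0.001 -1.   ] gap 0.355 F [-1.1 -0.2 -2. ] q6 1.15
units(before twist)  [ 1.554 -5.595  0.304] twist units 21.82 alt -23.18
```

Request:
{"fn": "drive_tool", "kwargs": {
  "steps": [
    [0.1, -0.3, 0, 0, 0],
    [0.16, -0.6, 0, 0, 0],
    [0.16, -0.6, 0, 0, 0],
    [0.16, -0.6, 0, 0, 0],
    [0.16, -0.6, 0, 0, 0],
    [0.16, -0.6, 0, 0, 0],
    [0.16, -0.6, 0, 0, 0],
    [0.16, -0.6, 0, 0, 0],
    [0.16, -0.6, 0, 0, 0],
    [0.17, -0.5, 0, 0, 0]
  ]
}}

```text
time: 26.55
eef_pos: [628.8, -5.5, 187.1]
ee_rot: [-3.135, 0.194, 0.003]
force: [0.2, -0.2, -2.2]
finger_gap: 0.353
gripper_force: 59.9
```

Request:
{"fn": "drive_tool", "kwargs": {
  "steps": [
    [0, 0, 0, -1, 0],
    [0, 0, 0, -1, 0],
    [0, 0, 0, -1, 0],
    [0, 0, 0, -1, 0],
    [0, 0, 0, -1, 0],
    [0, 0, 0, -1, 0],
    [0, 0, 0, -1, 0],
    [0, 0, 0, -1, 0],
    [0, 0, 0, -1, 0],
    [0, 0, 0, -1, 0]
  ]
}}

```text
time: 27.55
eef_pos: [628.4, -7.1, 187.0]
ee_rot: [-3.011, -0.894, 0.003]
force: [0.6, -1.0, -2.2]
finger_gap: 0.363
gripper_force: 59.9
```

Request:
{"fn": "drive_tool", "kwargs": {
  "steps": [
    [0, 0, 0, -1, 0],
    [0, 0, 0, -1, 0],
    [0, 0, 0, -1, 0],
    [0, 0, 0, -1, 0],
    [0, 0, 0, -1, 0],
    [0, 0, 0, -1, 0],
    [0, 0, 0, -1, 0],
    [0, 0, 0, -1, 0],
    [0, 0, 0, -1, 0],
    [0, 0, 0, -1, 0]
  ]
}}

```text
time: 28.55
eef_pos: [628.5, -7.1, 187.0]
ee_rot: [-2.523, -1.869, 0.003]
force: [0.3, 1.0, -2.3]
finger_gap: 0.361
gripper_force: 59.9
```

Request:
{"fn": "drive_tool", "kwargs": {
  "steps": [
    [0, 0, 0, -1, 0],
    [0, 0, 0, -1, 0],
    [0, 0, 0, -1, 0],
    [0, 0, 0, -0.2, 0],
    [0, 0, 0, 0, 0],
    [0, 0, 0, 0, 0]
  ]
}}

```text
time: 29.15
eef_pos: [629.0, -7.6, 187.9]
ee_rot: [-2.305, -2.134, 0.001]
force: [0.5, -0.9, -1.8]
finger_gap: 0.358
gripper_force: 59.9
```

```bash
cat > barlook.py <<'E'
from h import *
import sys
plan(629.5,-8.3,120,-4.4)
f=frame('wrist'); np.savez('w.npz',**f); cv2.imwrite(f'pics/{sys.argv[1]}.png',f['img'][...,::-1])
P=cloud(f); hsv=cv2.cvtColor(f['img'],cv2.COLOR_RGB2HSV); S=hsv[...,1]; z=P[...,2]
m=(S<60)&(z>53)&(z<61)&(P[...,1]<110)&(abs(P[...,0]-540)<170)
if m.sum()>50: print('mould',m.sum(),cv2.minAreaRect(P[m][:,:2].astype(np.float32)))
x,y,za,zb=map(float,sys.argv[2:6])
m=(S<60)&(hsv[...,2]>120)&(z>za)&(z<zb)&(abs(P[...,0]-x)<25)&(abs(P[...,1]-y)<125)
print('bar',m.sum(),cv2.minAreaRect(P[m][:,:2].astype(np.float32)),np.median(z[m]),P[m][:,1].min(),P[m][:,1].max())
b=(hsv[...,0]>100)&(hsv[...,0]<130)&(S>120)&(abs(P[...,0]-x)<40)
for c in cv2.findContours(b.astype(np.uint8),0,1)[0]:
    if cv2.contourArea(c)>20:
        q=np.zeros(b.shape,np.uint8);cv2.drawContours(q,[c],-1,1,-1);print(' blue',P[q>0].mean(0).round(1),c[:,0].mean(0).round())
E
python3 barlook.py w4 629 -8 120 150
```

```text
t 29.15 eef [629.   -7.6 187.9] closeyaw -4.4 tilt z [-0.001  0.    -1.   ] gap 0.358 F [ 0.5 -0.9 -1.8] q6 0.02
units(before twist)  [-0.012  0.011  0.28 ] twist units -0.0 alt 45.0
mould 4926 ((540.2171630859375, -1.2578887939453125), (179.97598266601562, 279.7950134277344), 85.65401458740234)
bar 16583 ((633.323974609375, 50.9118766784668), (99.55319213867188, 32.23460388183594), 86.05655670166016) 133.28020516060982 0.3097205410816438 101.46829213075814
```

View pics/w4.png

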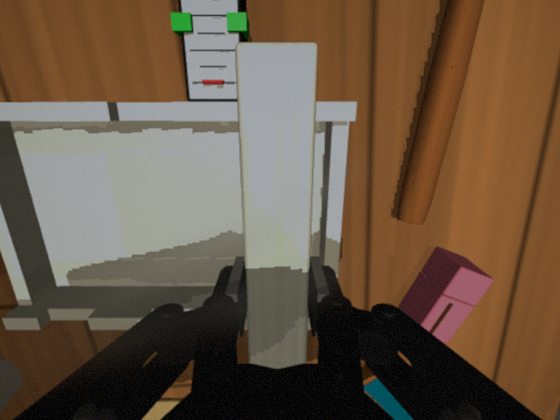

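The bar is held straight (far end at mould y≈109, x≈88.5). The gauge and mould are clear, so I lower it into pair 2.

Request:
{"fn": "drive_tool", "kwargs": {
  "steps": [
    [-0.02, 0.02, 0.2, 0, 0],
    [0, 0, 0.35, 0, 0],
    [0, 0, 0.3, 0, 0],
    [0, 0, 0.25, 0, 0],
    [0, 0, 0.2, 0, 0],
    [0, 0, 0.12, 0, 0],
    [0, 0, 0.08, 0, 0],
    [0, 0, 0, 0, 0],
    [0, 0, 0, 0, 0]
  ]
}}

```text
time: 30.1
eef_pos: [630.4, -9.0, 113.7]
ee_rot: [2.303, 2.136, 0.001]
force: [-0.0, 0.5, -1.2]
finger_gap: 0.357
gripper_force: 59.9
```

```bash
python3 barlook.py w5 632 -8 46 64
```

```text
t 30.1 eef [630.4  -9.  113.7] closeyaw -4.3 tilt z [ 0.001 -0.    -1.   ] gap 0.357 F [-0.   0.5 -1.2] q6 0.01
units(before twist)  [ 0.014 -0.018 -1.203] twist units 0.02 alt -44.98
mould 29908 ((577.3316650390625, -0.7223968505859375), (235.41268920898438, 161.8856658935547), 70.79972076416016)
bar 17049 ((630.8211059570312, 49.221588134765625), (100.50607299804688, 50.316471099853516), 87.61456298828125) 59.09744289650865 -1.667006567347661 99.72872366412625
```

Request:
{"fn": "drive_tool", "kwargs": {
  "steps": [
    [0, 0, 0.04, 0, 0],
    [0, 0, 0, 0, 0],
    [0, 0, 0, 0, 0.5],
    [0, 0, 0, 0, 0.5],
    [0, 0, 0, 0, 0.5],
    [0, 0, -0.3, 0, 0.5],
    [0, 0, -0.6, 0, 0.5],
    [0, 0, -0.6, 0, 0.6],
    [0, 0, -0.6, 0, 0.6],
    [0, 0, 0, 0, 0.6]
  ]
}}

```text
time: 31.15
eef_pos: [632.1, -9.1, 221.7]
ee_rot: [2.3, 2.133, 0.008]
force: [0.6, 0.9, -0.8]
finger_gap: 0.6
gripper_force: 0.0
```

Request:
{"fn": "drive_tool", "kwargs": {
  "steps": [
    [-0.4, -0.1, 0, 0, 0.6],
    [-0.6, -0.14, 0, 0, 0.6],
    [-0.6, -0.14, 0, 0, 0.6],
    [-0.6, -0.14, 0, 0, 0.6],
    [-0.6, -0.14, 0, 0, 0.6],
    [-0.6, -0.14, 0, 0, 0.6],
    [-0.6, -0.14, 0, 0, 0.6],
    [-0.6, -0.14, 0, 0, 0.6],
    [-0.6, -0.14, 0, 0, 0.6],
    [-0.6, -0.14, 0, 0, 0.6]
  ]
}}

```text
time: 32.15
eef_pos: [539.9, -294.2, 216.9]
ee_rot: [2.303, 2.136, 0.0]
force: [0.5, 0.2, 0.5]
finger_gap: 0.598
gripper_force: 0.0
```

Request:
{"fn": "drive_tool", "kwargs": {
  "steps": [
    [-0.6, -0.14, 0, 1, 0.6],
    [0, 0, 0, 1, 0.6],
    [0, 0, 0, 1, 0.6],
    [0, 0, 0, 1, 0.6],
    [0, 0, 0, 1, 0.6],
    [0, 0, 0, 1, 0.6],
    [0, 0, 0, 1, 0.6],
    [0, 0, 0, 1, 0.6],
    [0, 0, 0, 1, 0.6],
    [0, 0, 0, 1, 0.6]
  ]
}}

```text
time: 33.15
eef_pos: [531.2, -322.4, 216.8]
ee_rot: [2.897, 1.215, 0.0]
force: [-0.8, 0.0, -0.0]
finger_gap: 0.601
gripper_force: 0.0
```

Request:
{"fn": "drive_tool", "kwargs": {
  "steps": [
    [0, 0, 0, 1, 0.6],
    [0, 0, 0, 1, 0.6],
    [0, 0, 0, 1, 0.6],
    [0, 0, 0, 1, 0.6],
    [0, 0, 0, 1, 0.6],
    [0, 0, 0, 1, 0.6],
    [0, 0, 0, 1, 0.6],
    [0, 0, 0, 1, 0.6],
    [0, 0, 0, 1, 0.6],
    [0, 0, 0, 1, 0.6]
  ]
}}

```text
time: 34.15
eef_pos: [531.1, -322.4, 216.8]
ee_rot: [3.138, 0.151, 0.0]
force: [-0.6, 0.4, -0.3]
finger_gap: 0.598
gripper_force: 0.0
```

```bash
python3 look.py 6;  python3 -c "
from h import *
plan(493,-462.6,31,-97.8)
f=frame('side');cv2.imwrite('pics/s6.png',f['img'][...,::-1])
f=dict(np.load('t.npz'));P=cloud(f);S=cv2.cvtColor(f['img'],cv2.COLOR_RGB2HSV)[...,1];z=P[...,2]
a=f['img'][160:320,190:450,::-1];cv2.imwrite('pics/t6c.png',cv2.resize(a,None,fx=3,fy=3,interpolation=2))
"
```

```text
t 34.2 eef [ 531.1 -322.4  216.8] closeyaw -84.7 tilt z [ 0. -0. -1.] gap 0.601 F [ 0.7 -0.7  0.3] q6 0.88
units(before twist)  [-1.017  2.721  2.639] twist units 3.26 alt -41.74
```

View pics/t6c.png

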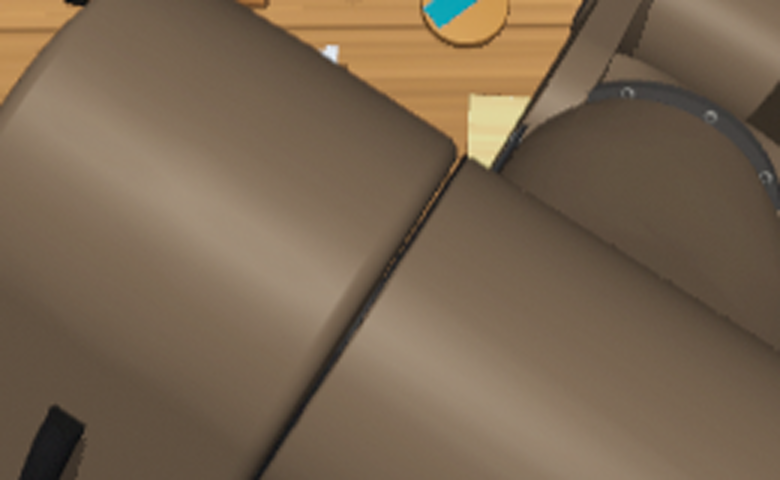

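The arm hides the top view. Moving over the second bar, I'll use the wrist and side cameras instead.

Request:
{"fn": "drive_tool", "kwargs": {
  "steps": [
    [-0.2, 0.54, 0, 0, 0.6],
    [-0.2, 0.54, 0, 0, 0.6],
    [-0.2, 0.54, 0, 0, 0.6],
    [-0.2, 0.54, 0, 0, 0.6],
    [-0.2, 0.56, 0, 0, 0.6],
    [0, 0, 0, 1, 0.6],
    [0, 0, 0, 1, 0.6],
    [0, 0, 0, 1, 0.6],
    [0, 0, 0, 0.25, 0.6],
    [0, 0, 0, 0, 0.6]
  ]
}}

```text
time: 35.25
eef_pos: [494.9, -462.7, 216.6]
ee_rot: [3.135, -0.197, 0.0]
force: [-0.1, -0.4, 1.5]
finger_gap: 0.601
gripper_force: 0.0
```

```bash
python3 -c "
from h import *
plan(493,-462.6,31,-97.8)
f=frame('wrist'); np.savez('w.npz',**f)
P=cloud(f); S=cv2.cvtColor(f['img'],cv2.COLOR_RGB2HSV)[...,1]; z=P[...,2]
m=(S<60)&(z>22)&(z<34)&(P[...,1]<-390)&(P[...,1]>-540)&(abs(P[...,0]-493)<160)
print(m.sum(),cv2.minAreaRect(P[m][:,:2].astype(np.float32)),np.median(z[m]))
g=frame('side')
a=np.hstack([f['img'][:,:,::-1],cv2.resize(g['img'][140:260,190:350,::-1],(560,420),interpolation=2)]);cv2.imwrite('pics/ws7.png',cv2.resize(a,(800,300)))
"
```

```text
t 35.25 eef [ 494.9 -462.7  216.6] closeyaw -97.2 tilt z [ 0. -0. -1.] gap 0.601 F [-0.1 -0.4  1.5] q6 0.9
units(before twist)  [-3.900e-02  2.000e-03  2.633e+00] twist units 0.15 alt -44.85
7419 ((494.1131896972656, -462.8616027832031), (31.26735496520996, 213.60012817382812), 82.24359130859375) 28.547469224238935
```

View pics/ws7.png

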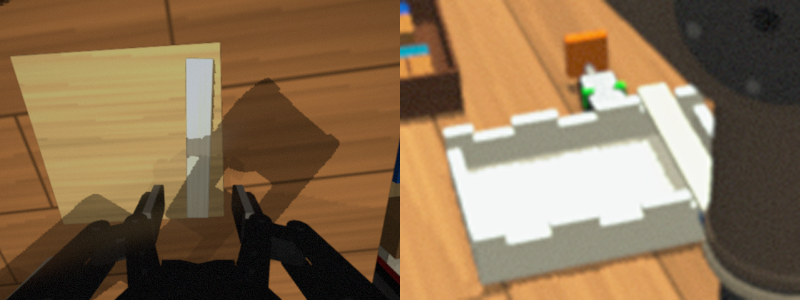

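The left half shows bar 2 under the gripper at (200,138). The right half shows bar 1 lying in notch pair 2. Grasping bar 2.

Request:
{"fn": "drive_tool", "kwargs": {
  "steps": [
    [-0.02, 0, 0.4, 0.15, 0.6],
    [0, 0, 0.5, 0, 0.6],
    [0, 0, 0.6, 0, 0.6],
    [0, 0, 0.5, 0, 0.6],
    [0, 0, 0.4, 0, 0.6],
    [0, 0, 0.23, 0, 0.6],
    [0, 0, 0, 0, 0],
    [0, 0, 0, 0, 0],
    [0, 0, 0, 0, 0],
    [0, 0, 0, 0, 0]
  ]
}}

```text
time: 36.35
eef_pos: [494.3, -463.0, 85.9]
ee_rot: [3.133, -0.217, 0.002]
force: [-0.0, -0.7, -1.4]
finger_gap: 0.352
gripper_force: 60.9
```

Request:
{"fn": "drive_tool", "kwargs": {
  "steps": [
    [0, 0, 0, 0, 0],
    [0, 0, 0, 0, 0],
    [0, 0, -0.2, 0, 0],
    [0, 0, -0.4, 0, 0],
    [0, 0, -0.5, 0, 0],
    [0, 0, -0.5, 0, 0],
    [0, 0, -0.5, 0, 0],
    [0, 0, 0, 0, 0]
  ]
}}

```text
time: 37.15
eef_pos: [495.2, -463.9, 194.3]
ee_rot: [3.13, -0.216, 0.007]
force: [-0.2, -0.7, -2.1]
finger_gap: 0.356
gripper_force: 61.1
```

Request:
{"fn": "drive_tool", "kwargs": {
  "steps": [
    [-0.1, -0.4, 0, 0, 0],
    [-0.14, -0.6, 0, 0, 0],
    [-0.14, -0.6, 0, 0, 0],
    [-0.14, -0.6, 0, 0, 0],
    [-0.14, -0.6, 0, 0, 0],
    [-0.14, -0.6, 0, 0, 0],
    [-0.14, -0.6, 0, 0, 0],
    [-0.14, -0.6, 0, 0, 0],
    [-0.14, -0.6, 0, 0, 0],
    [-0.14, -0.6, 0, 0, 0]
  ]
}}

```text
time: 38.15
eef_pos: [466.0, -164.8, 189.7]
ee_rot: [-3.134, 0.217, 0.0]
force: [-0.2, 0.5, -2.4]
finger_gap: 0.361
gripper_force: 61.0
```

Request:
{"fn": "drive_tool", "kwargs": {
  "steps": [
    [-0.14, -0.6, 0, 0, 0],
    [-0.14, -0.6, 0, 0, 0],
    [-0.14, -0.6, 0, 0, 0],
    [-0.14, -0.6, 0, 0, 0],
    [-0.14, -0.6, 0, 0, 0],
    [-0.1, -0.37, 0, 0, 0],
    [0, 0, 0, -1, 0],
    [0, 0, 0, -1, 0],
    [0, 0, 0, -1, 0],
    [0, 0, 0, -1, 0]
  ]
}}

```text
time: 39.15
eef_pos: [449.9, 6.5, 189.8]
ee_rot: [-3.133, -0.226, 0.0]
force: [0.8, 0.2, -2.1]
finger_gap: 0.359
gripper_force: 61.0
```

```bash
python3 -c "
from h import *
plan(450.3,5.6,120,-4.4)"
```

```text
t 39.15 eef [449.9   6.5 189.8] closeyaw -81.7 tilt z [-0.  0. -1.] gap 0.359 F [ 0.8  0.2 -2.1] q6 1.37
units(before twist)  [0.006 0.019 0.318] twist units -19.33 alt 25.67
```

Request:
{"fn": "drive_tool", "kwargs": {
  "steps": [
    [0, 0, 0, -1, 0],
    [0, 0, 0, -1, 0],
    [0, 0, 0, -1, 0],
    [0, 0, 0, -1, 0],
    [0, 0, 0, -1, 0],
    [0, 0, 0, -1, 0],
    [0, 0, 0, -1, 0],
    [0, 0, 0, -1, 0],
    [0, 0, 0, -1, 0],
    [0, 0, 0, -1, 0]
  ]
}}

```text
time: 40.15
eef_pos: [449.9, 6.4, 189.8]
ee_rot: [-2.867, -1.284, 0.0]
force: [0.1, -0.5, -1.5]
finger_gap: 0.359
gripper_force: 61.0
```

Request:
{"fn": "drive_tool", "kwargs": {
  "steps": [
    [0, 0, 0, -1, 0],
    [0, 0, 0, -1, 0],
    [0, 0, 0, -1, 0],
    [0, 0, 0, -1, 0],
    [0, 0, 0, -1, 0],
    [0, 0, 0, -1, 0],
    [0, 0, 0, -1, 0],
    [0, 0, 0, -1, 0],
    [0, 0, 0, -1, 0],
    [0, 0, 0, 0, 0]
  ]
}}

```text
time: 41.15
eef_pos: [449.9, 6.4, 189.8]
ee_rot: [-2.332, -2.105, 0.0]
force: [-1.1, 0.0, -1.7]
finger_gap: 0.359
gripper_force: 61.0
```

```bash
python3 barlook.py w8 452 5 120 150; python3 -c "
from h import *
plan(450.3,5.6,120,-4.4)"
```

```text
t 41.15 eef [449.9   6.4 189.8] closeyaw -5.8 tilt z [-0.  0. -1.] gap 0.359 F [-1.1  0.  -1.7] q6 0.05
units(before twist)  [0.074 3.603 0.317] twist units -0.36 alt 44.64
mould 16185 ((540.649658203125, -8.651588439941406), (266.3120422363281, 216.1646728515625), 0.27089810371398926)
bar 16020 ((455.8378601074219, 64.36695861816406), (99.0217514038086, 32.281105041503906), 84.3458023071289) 133.56326095214172 14.11099202352399 114.89512958698246
t 41.2 eef [450.    6.4 189.8] closeyaw -6.0 tilt z [-0.  0. -1.] gap 0.355 F [ 0.2 -0.3 -2.1] q6 0.05
units(before twist)  [-0.015  0.008  0.318] twist units -0.4 alt 44.6
```

Request:
{"fn": "drive_tool", "kwargs": {
  "steps": [
    [-0.015, 0.01, 0.2, -0.37, 0],
    [0, 0, 0.35, 0, 0],
    [0, 0, 0.3, 0, 0],
    [0, 0, 0.25, 0, 0],
    [0, 0, 0.2, 0, 0],
    [0, 0, 0.12, 0, 0],
    [0, 0, 0.08, 0, 0],
    [0, 0, 0.03, 0, 0],
    [0, 0, 0, 0, 0],
    [0, 0, 0, 0, 0]
  ]
}}

```text
time: 42.2
eef_pos: [450.8, 5.6, 113.7]
ee_rot: [2.305, 2.133, 0.001]
force: [0.5, 0.2, -2.2]
finger_gap: 0.357
gripper_force: 61.0
```

Request:
{"fn": "drive_tool", "kwargs": {
  "steps": [
    [0, 0, 0, 0, 0.5],
    [0, 0, 0, 0, 0.5],
    [0, 0, 0, 0, 0.5],
    [0, 0, -0.3, 0, 0.5],
    [0, 0, -0.6, 0, 0.5],
    [0, 0, -0.6, 0, 0.5],
    [0, 0, -0.6, 0, 0.5],
    [0, 0, 0, 0, 0.5]
  ]
}}

```text
time: 43.0
eef_pos: [452.2, 5.5, 221.7]
ee_rot: [2.303, 2.131, 0.006]
force: [-1.0, 0.2, -0.5]
finger_gap: 0.501
gripper_force: 0.0
```

```bash
python3 -c "
from h import *
plan(600,208,120,86)"
```

```text
t 43.0 eef [452.2   5.5 221.7] closeyaw -4.4 tilt z [ 0.006 -0.    -1.   ] gap 0.501 F [-1.   0.2 -0.5] q6 0.02
units(before twist)  [4.266 2.629 0.971] twist units 22.39 alt -22.61
```

Request:
{"fn": "drive_tool", "kwargs": {
  "steps": [
    [0.3, 0.2, 0, 0, 0.4],
    [0.5, 0.3, 0, 0, 0.35],
    [0.5, 0.3, 0, 0, 0.35],
    [0.5, 0.3, 0, 0, 0.35],
    [0.5, 0.3, 0, 0, 0.35],
    [0.5, 0.3, 0, 0, 0.35],
    [0.5, 0.3, 0, 0, 0.35],
    [0.5, 0.3, 0, 0, 0.35],
    [0.46, 0.3, 0, 0, 0.35],
    [0, 0, 0, -1, 0.35]
  ]
}}

```text
time: 44.0
eef_pos: [598.3, 210.3, 217.6]
ee_rot: [2.228, 2.215, 0.002]
force: [0.3, -0.2, 0.3]
finger_gap: 0.35
gripper_force: 0.0
```

Request:
{"fn": "drive_tool", "kwargs": {
  "steps": [
    [0, 0, 0, -1, 0.35],
    [0, 0, 0, -1, 0.35],
    [0, 0, 0, -1, 0.35],
    [0, 0, 0, -1, 0.35],
    [0, 0, 0, -1, 0.35],
    [0, 0, 0, -1, 0.35],
    [0, 0, 0, -1, 0.35],
    [0, 0, 0, -1, 0.35],
    [0, 0, 0, -1, 0.35],
    [0, 0, 0, -1, 0.35]
  ]
}}

```text
time: 45.0
eef_pos: [596.3, 207.8, 217.6]
ee_rot: [-1.334, -2.843, 0.001]
force: [-0.1, 0.0, -0.5]
finger_gap: 0.348
gripper_force: 0.0
```

Request:
{"fn": "drive_tool", "kwargs": {
  "steps": [
    [0, 0, 0, -1, 0.35],
    [0, 0, 0, -1, 0.35],
    [0, 0, 0, -1, 0.35],
    [0, 0, 0, -1, 0.35],
    [0, 0, 0, -1, 0.35],
    [0, 0, 0, -1, 0.35],
    [0, 0, 0, -1, 0.35],
    [0, 0, 0, -1, 0.35],
    [0, 0, 0, -1, 0.35],
    [0, 0, 0, -1, 0.35]
  ]
}}

```text
time: 46.0
eef_pos: [596.3, 207.8, 217.6]
ee_rot: [-0.281, -3.128, 0.001]
force: [-0.3, -0.2, -0.7]
finger_gap: 0.353
gripper_force: 0.0
```

Request:
{"fn": "drive_tool", "kwargs": {
  "steps": [
    [0, 0, 0, -1, 0.35],
    [0, 0, 0, -0.6, 0.35],
    [0, 0, 0, 0, 0.35],
    [0, 0, 0, 0, 0.35]
  ]
}}

```text
time: 46.4
eef_pos: [596.4, 207.8, 217.9]
ee_rot: [-0.113, -3.139, 0.0]
force: [-0.4, 0.4, -0.8]
finger_gap: 0.351
gripper_force: 0.0
```

```bash
python3 -c "
from h import *
plan(600,208,52,85.6)
fs=[frame(n) for n in ('wrist','top','side')]
for n,f in zip('wts',fs): np.savez(n+'9.npz',**f)
a=fs[0]['img'];b=cv2.resize(fs[1]['img'][150:300,180:380],(560,420),interpolation=2);c=cv2.resize(fs[2]['img'][130:280,180:380],(560,420),interpolation=2)
cv2.imwrite('pics/9.png',np.vstack([np.hstack([cv2.resize(a,(400,300)),cv2.resize(b,(400,300))]),np.hstack([cv2.resize(c,(400,300)),np.zeros((300,400,3),np.uint8)])])[...,::-1])
f=fs[0];P=cloud(f);hsv=cv2.cvtColor(f['img'],cv2.COLOR_RGB2HSV);H,S,V=hsv[...,0],hsv[...,1],hsv[...,2];z=P[...,2]
o=(H>3)&(H<22)&(S>140)&(z>60)&(z<70)
print('handle',o.sum(),cv2.minAreaRect(P[o][:,:2].astype(np.float32)) if o.sum()>5 else 0)
"
```

```text
t 46.4 eef [596.4 207.8 217.9] closeyaw 85.9 tilt z [-0.001 -0.    -1.   ] gap 0.351 F [-0.4  0.4 -0.8] q6 -1.21
units(before twist)  [-0.072  0.009  2.24 ] twist units 0.07 alt -44.93
handle 940 ((600.6284790039062, 209.53208923339844), (13.533209800720215, 49.062957763671875), 85.5836410522461)
```

View pics/9.png

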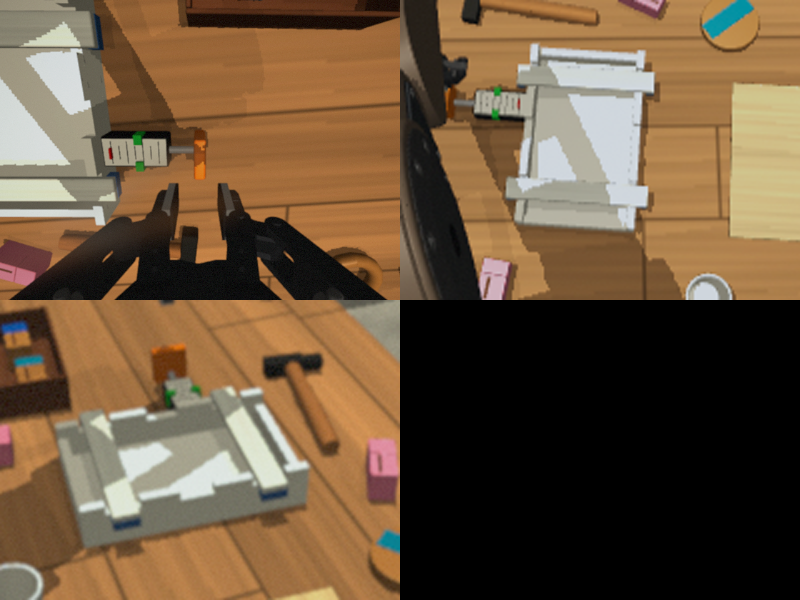

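Both bars are seated: in the side view the lugs hang outside at (126,523) and (272,493), and in the top view both bars lie in notches. Handle measured at (600.6,209). Now the pull to the tabs.

```bash
cat > gauge.py <<'E'
from h import *
import sys
e=np.array([.0767,.9971]); c0=np.array([540,-1.3])
for n in sys.argv[1:]:
    f=dict(np.load(n+'9.npz')) if len(n)==1 else frame({'ww':'wrist','tt':'top','ss':'side'}[n])
    P=cloud(f);hsv=cv2.cvtColor(f['img'],cv2.COLOR_RGB2HSV);H,S,V=hsv[...,0],hsv[...,1],hsv[...,2]
    loc=(P[...,:2]-c0)@e; lx=(P[...,:2]-c0)@np.array([.9971,-.0767])
    r=(abs(lx-45)<30)&(loc>85)&(loc<185)&(P[...,2]<70)&(P[...,2]>28)
    for nm,m in (('green',r&(H>45)&(H<75)&(S>130)),('red',r&((H<6)|(H>174))&(S>130)&(abs(lx-45)<12)),):
        if m.sum()<3: print(n,nm,'none');continue
        top=m&(P[...,2]>np.percentile(P[...,2][m],60)-3); uv=np.argwhere(top)[:,::-1]
        q=ray(f,uv,np.median(P[...,2][top])); l=(q[:,:2]-c0)@e
        print(n,nm,m.sum(),'z',np.median(P[...,2][top]).round(1),'along y: mid',((l.min()+l.max())/2).round(1),'mean',l.mean().round(1),'range',l.min().round(1),l.max().round(1),'x',((P[...,0:2][top]-c0)@np.array([.9971,-.0767])).mean().round(1))
E
python3 gauge.py w t s; python3 -c "
from h import *
plan(600.6,209,52,85.6)"
```

```text
w green 408 z 42.3 along y: mid 138.4 mean 138.7 range 132.9 143.8 x 43.4
w red 70 z 42.9 along y: mid 103.4 mean 103.4 range 101.8 105.0 x 45.1
t green 28 z 43.1 along y: mid 137.1 mean 137.3 range 132.4 141.9 x 43.5
t red 4 z 43.9 along y: mid 101.6 mean 101.6 range 101.2 102.1 x 42.9
s green 23 z 40.8 along y: mid 136.9 mean 137.0 range 130.7 143.1 x 41.5
s red none
t 46.55 eef [596.6 207.9 218.2] closeyaw 85.9 tilt z [-0. -0. -1.] gap 0.354 F [0.2 0.4 0.3] q6 -1.21
units(before twist)  [-0.079  0.029  2.246] twist units 0.08 alt -44.92
```

Request:
{"fn": "drive_tool", "kwargs": {
  "steps": [
    [-0.08, 0.03, 0.4, 0, 0.35],
    [0, 0, 0.5, 0, 0.35],
    [0, 0, 0.5, 0, 0.35],
    [0, 0, 0.4, 0, 0.35],
    [0, 0, 0.3, 0, 0.35],
    [0, 0, 0.14, 0, 0.35],
    [0, 0, 0, 0, 0],
    [0, 0, 0, 0, 0],
    [0, 0, 0, 0, 0],
    [0, 0, 0, 0, 0]
  ]
}}

```text
time: 47.55
eef_pos: [600.6, 209.3, 106.4]
ee_rot: [-0.111, -3.139, -0.0]
force: [1.2, 4.7, -17.8]
finger_gap: 0.149
gripper_force: 58.8
```

Request:
{"fn": "drive_tool", "kwargs": {
  "steps": [
    [0, 0, 0, 0, 0],
    [0, 0, 0, 0, 0],
    [0, 0.1, 0, 0, 0],
    [0, 0.1, 0, 0, 0],
    [0, 0.1, 0, 0, 0],
    [0, 0.1, 0, 0, 0],
    [0, 0.1, 0, 0, 0],
    [0, 0.1, 0, 0, 0],
    [0, 0.1, 0, 0, 0],
    [0, 0, 0, 0, 0]
  ]
}}

```text
time: 48.55
eef_pos: [603.2, 244.2, 106.3]
ee_rot: [-0.11, -3.139, 0.001]
force: [1.1, -10.0, -15.8]
finger_gap: 0.155
gripper_force: 59.4
```

```bash
python3 gauge.py ww tt; python3 -c "
from h import *
plan(603.3,244,52,85.6)"
```

```text
ww green 1442 z 42.2 along y: mid 139.6 mean 139.4 range 133.0 146.1 x 42.6
ww red 310 z 42.5 along y: mid 138.8 mean 138.6 range 135.9 141.6 x 45.0
tt green 28 z 41.3 along y: mid 137.4 mean 138.1 range 132.7 142.2 x 46.0
tt red 4 z 42.7 along y: mid 136.6 mean 136.6 range 136.1 137.1 x 44.4
t 48.65 eef [603.1 243.8 106.3] closeyaw 86.0 tilt z [-0.    -0.001 -1.   ] gap 0.152 F [  2.6  -8.9 -16.3] q6 -1.16
units(before twist)  [-0.003  0.005  0.008] twist units 0.1 alt -44.9
```

The pointer is within 1 mm of the tab midpoint. Holding now, then checking again.

Request:
{"fn": "drive_tool", "kwargs": {
  "steps": [
    [0, 0.01, 0, 0, 0],
    [0, 0, 0, 0, 0],
    [0, 0, 0, 0, 0],
    [0, 0, 0, 0, 0],
    [0, 0, 0, 0, 0],
    [0, 0, 0, 0, 0],
    [0, 0, 0, 0, 0],
    [0, 0, 0, 0, 0],
    [0, 0, 0, 0, 0],
    [0, 0, 0, 0, 0]
  ]
}}

```text
time: 49.65
eef_pos: [603.2, 244.1, 106.3]
ee_rot: [-0.11, -3.139, 0.002]
force: [1.6, -9.1, -15.5]
finger_gap: 0.156
gripper_force: 59.5
```

Request:
{"fn": "drive_tool", "kwargs": {
  "steps": [
    [0, 0, 0, 0, 0],
    [0, 0, 0, 0, 0],
    [0, 0, 0, 0, 0],
    [0, 0, 0, 0, 0],
    [0, 0, 0, 0, 0],
    [0, 0, 0, 0, 0],
    [0, 0, 0, 0, 0],
    [0, 0, 0, 0, 0],
    [0, 0, 0, 0, 0],
    [0, 0, 0, 0, 0]
  ]
}}

```text
time: 50.65
eef_pos: [603.2, 244.1, 106.3]
ee_rot: [-0.11, -3.139, 0.002]
force: [2.4, -9.4, -16.2]
finger_gap: 0.156
gripper_force: 59.5
```

Request:
{"fn": "drive_tool", "kwargs": {
  "steps": [
    [0, 0, 0, 0, 0],
    [0, 0, 0, 0, 0],
    [0, 0, 0, 0, 0],
    [0, 0, 0, 0, 0],
    [0, 0, 0, 0, 0],
    [0, 0, 0, 0, 0],
    [0, 0, 0, 0, 0],
    [0, 0, 0, 0, 0],
    [0, 0, 0, 0, 0],
    [0, 0, 0, 0, 0]
  ]
}}

```text
time: 51.65
eef_pos: [603.2, 244.1, 106.3]
ee_rot: [-0.11, -3.139, 0.001]
force: [2.2, -9.6, -15.5]
finger_gap: 0.148
gripper_force: 59.5
```

```bash
python3 gauge.py ww tt
```

```text
ww green 1462 z 42.2 along y: mid 139.6 mean 139.4 range 132.9 146.2 x 42.9
ww red 305 z 42.7 along y: mid 138.9 mean 138.5 range 136.0 141.9 x 44.8
tt green 27 z 42.8 along y: mid 138.2 mean 137.9 range 134.4 141.9 x 45.2
tt red 4 z 42.2 along y: mid 136.7 mean 136.7 range 136.2 137.2 x 44.6
```

Held 3 s and still between the tabs. Letting it home gently, opening, and lifting.

Request:
{"fn": "drive_tool", "kwargs": {
  "steps": [
    [0, -0.1, 0, 0, 0],
    [0, -0.1, 0, 0, 0],
    [0, -0.1, 0, 0, 0],
    [0, -0.1, 0, 0, 0],
    [0, -0.1, 0, 0, 0],
    [0, -0.1, 0, 0, 0],
    [0, -0.11, 0, 0, 0],
    [0, 0, 0, 0, 0],
    [0, 0, 0, 0, 0.35],
    [0, 0, 0, 0, 0.35]
  ]
}}

```text
time: 52.75
eef_pos: [601.7, 209.5, 107.5]
ee_rot: [0.11, 3.137, 0.001]
force: [0.9, 0.1, 0.6]
finger_gap: 0.351
gripper_force: 0.0
```

Request:
{"fn": "drive_tool", "kwargs": {
  "steps": [
    [0, 0, 0, 0, 0.35],
    [0, 0, 0, 0, 0.35],
    [0, 0, -0.3, 0, 0.35],
    [0, 0, -0.5, 0, 0.35],
    [0, 0, -0.6, 0, 0.35],
    [0, 0, -0.6, 0, 0.35],
    [0, 0, -0.6, 0, 0.35],
    [0, 0, 0, 0, 0.35],
    [0, 0, 0, 0, 0.35],
    [0, 0, 0, 0, 0.35]
  ]
}}

```text
time: 53.75
eef_pos: [600.3, 209.0, 236.2]
ee_rot: [-0.111, -3.139, 0.0]
force: [-0.2, -0.4, -1.0]
finger_gap: 0.35
gripper_force: 0.0
```

```bash
python3 gauge.py ww tt; python3 -c "
from h import *
plan(600,208,52,85.6)
fs=[frame(n) for n in ('top','side')]
cv2.imwrite('pics/end.png',np.hstack([cv2.resize(fs[0]['img'][100:330,100:440],(400,300)),cv2.resize(fs[1]['img'][100:350,130:430],(400,300))])[...,::-1])
"
```

```text
ww green 345 z 42.3 along y: mid 138.4 mean 138.6 range 132.9 143.8 x 42.3
ww red 58 z 42.7 along y: mid 103.6 mean 103.3 range 101.8 105.4 x 44.9
tt green 27 z 41.6 along y: mid 138.2 mean 138.3 range 134.3 142.1 x 42.8
tt red 4 z 41.0 along y: mid 102.1 mean 102.1 range 101.6 102.5 x 43.9
t 53.85 eef [600.3 208.9 235.6] closeyaw 86.0 tilt z [-0.002 -0.    -1.   ] gap 0.352 F [ 0.4 -0.7 -0.4] q6 -1.21
units(before twist)  [-0.    -0.018  2.593] twist units 0.09 alt -44.91
```

View pics/end.png

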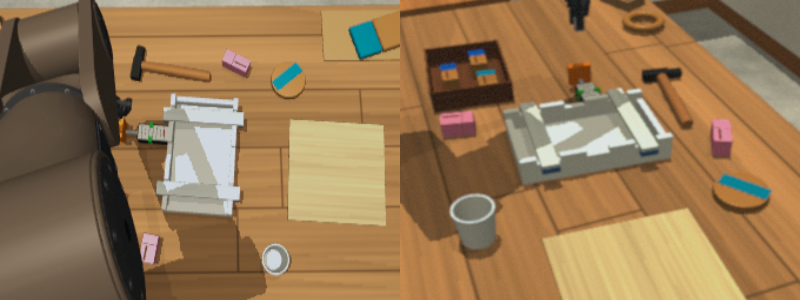

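The gauge is home (pointer at 103.5, as at the start). Both bars are seated, the crate at (468,72) holds three offcuts, and the bystanders are untouched. Handing in.

```bash
python3 -c "
from station import env
print(env.close_job())"
```

```text
the job is handed in; nothing more can be done
None
```

The job is handed in. The three offcuts present are in the crate, both bars present are seated in notch pairs 0 and 2 with lugs outside, and the gauge was held between the tabs for 3 s and is back home; the final camera check agreed, but no verdict was returned.

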